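Stand up the fallen mixing cup and nest it

ROBOT

A 6-joint arm with a two-finger parallel gripper is mounted at the origin on a cart in front of the work surface, level with it; the furniture and walls round the work are solid. World frame = base frame: x ahead of the robot, y to its left, z up, the work surface at z = 0. Lengths are in m, angles in rad, forces in N, time in s.
With the tool pointing down it reaches from about 0.4 to 0.825 m from the base axis. Payload 7 kg.
Tool frame: the origin (TCP) lies on the centre line of the jaws, within the pads' length; the fingertips stand arm.tip_reach ahead of it and the grasp point (between the pads) lies 5 mm behind it (arm.tip_reach is the distance from the TCP to the fingertips, in m); z points along the fingers, y is the line along which they close (so a half turn about z gives the same grasp; the last joint's range is limited). The gripper opens to 88 mm and grips with 3 to 60 N. Pads are 19 mm wide; open, the fingers measure 130 mm over their backs; the gripper's body (78 mm by 193 mm) begins 47 mm behind the grasp point.
Start: joints at [-0.891, 0.359, 0.012, 0, -1.224, -0.288], TCP at [0.258, -0.624, 0.241] pointing down, gripper open.
Joint ranges: [-3.07, 3.07], [-1.43, 2.12], [-1.02, 1.25], [-3.03, 1.67], [-3.05, -0], [-3.03, 3.03]. Speed limits (rad/s): [2.39, 2.39, 3.01, 3.14, 3.14, 3.14].

INTERFACE

Orientations are given as [roll, pitch, yaw] about the fixed x, y, z axes, in that order (R = Rz(yaw) Ry(pitch) Rx(roll)).
In Python, from station import status, optics, order, arm gives the robot as it stands. The module is installed in compiled form; this text tells all that it offers.
- The arm moves only by the shell command python3 -m jog 'ROWS' [FORCE]. ROWS is JSON, a list of rows, each a list of 3 entries, a list of its own where there are three numbers: the gripper command: -1 is shut, 1 is fully open, values between are in proportion, then the shift along the tool's x, y, z in mm, then the turn about the tool's z in rad. A call has 1 to 20 rows; each row is the pose to reach, as a shift and turn from the pose commanded when the call began, along the tool's axes at that moment; what a row does not reach only later rows make up. A row lasts 1/8 s, in which the tool goes at most 62.5 mm and 10.7 degrees, less where a joint would pass 70% of its speed; a pose out of reach is approached as far as the arm can. A call with a gripper value outside its range is refused whole. The fingers move at their own pace and stop on an object; FORCE is the grip in N (left out, the last holds). Time passes only in rows, so rows that repeat a pose let the fingers close. It gives the time, the measured TCP pose, the force, the opening and the grip force at its end, in the units of the state.
- status.get_state(): the state, without advancing time (a new reading comes with each control period).
- optics.grab_frame(name): name is "side" or "top" or "wrist"; returns a dict with "color" (400x640x3 uint8, red, green, blue), "mtx" (3x3 intrinsics, pixels), "cam_to_world" (4x4, takes a point from camera to world coordinates). Camera axes: x right, y down, z forward; pixel columns grow to the right and rows downward; lengths in m; the calibration is good to about 2 mm. A picture is of the moment at which its call begins. There is no depth.
- order.job_done(): hands the job in; it is judged then, once.
The state is a dict: "t": time; "q": joint angles; "qd": joint speeds; "joint_efforts": joint torques, N m; "eef_pos": TCP position; "ee_rot": TCP orientation; "force": force on the tool from outside, world axes, zero at the start; "moment": the same for the moment, N m; "width": finger opening in m; "gripper_force": force on a finger pad.
Only numpy, scipy, OpenCV 4.12 (cv2) and the standard library are available. Lean on these libraries where they do the work, as an engineer would, in place of code of your own. Each camera call takes 0.05 s, during which the arm holds its last target. There are 200 camera calls.

TASK

The orange tapered cup has fallen on its side. Stand it mouth down on a bare bit of the bench and let go of it, then take it again from above, nest it over the blue cup that stands mouth down, and press it down gently until you feel it stop, fully home. Do not ram the cups together, tip the blue cup or push it about; let go, leave both nested upright where the blue one stands, and leave everything else on the bench alone.

Things in the scene. Friction and masses are not known exactly. Their poses are not given: they have to be found in the camera images.
- orange_cup: loose orange tapered cup with two black lines near its rim, 0.15 to 0.3 kg, 110 mm long, lying on its side. Origin: on its axis, mid-length; own z axis from mouth (z = -55 mm) to foot (z = +55). Lying, it rests on its tapered side: origin 28 mm up, axis nearly level, foot end 7.7 degrees lower. Centre of mass 5 to 15 mm from the origin towards the foot. Standing mouth down its origin is 55 mm high
- orange_foot (a point): middle of the outer face of the orange cup's foot, on its axis; axes as the cup's. The foot is solid, straight and round, 42 mm in diameter and 32 mm long, and ends in a shoulder 52 mm wide. In the finished nest this point is 146 mm above the bench
- orange_mouth (a point): middle of the orange cup's open mouth, in the plane of the rim. The hollow body tapers straight from 72 mm outside diameter here to 52 mm at 74 mm from the mouth; wall 3 mm, cavity 74 mm deep. Let go while it leans up to 15 degrees on the low edge of its rim, the cup rights itself on its mouth
- blue_cup: blue cup with two white lines, same shape and size as the orange one, loose, 0.25 to 0.5 kg, standing mouth down. Origin: mid-height on its axis (55 mm up); z axis up, towards its foot. The orange cup, fully home over it, stands 36 mm higher: its cavity floor rests on the blue foot, with 1.8 mm of play all round (12 mm of play when its mouth first passes the blue foot). The stop is rigid
- blue_foot (a point): the middle of the upward face of the blue cup's foot, 110 mm above the bench
- driver_red: red screwdriver, 195 mm long along its own y axis, 28 mm thick, origin at mid-length underneath, lying aside on the bench; to be left alone
- driver_yellow: yellow screwdriver, 175 mm long along its own y axis, 28 mm thick, origin at mid-length underneath, lying aside on the bench; to be left alone
- tape_black: roll of black tape, 58 mm across, 19 mm high, origin in the middle of its underside, lying on the bench; to be left alone
- vice: bench vice fixed to the bench on the left of the work, never moving: about 0.2 m high, it fills x = 0.29 to 0.59, y = -0.16 to 0.06; keep the hand clear of it. At the back (x above about 0.73) a tool rail and shelf hang from about 0.3 m above the bench upwards: keep the wrist and arm clear of it too
Things that resemble listed ones, but are neither listed nor needed, are in the scene too. Several things look just like the blue_cup: the one meant starts farthest from the robot's base.

How it is judged:
On the way, in this order (a step that is already met when the one before it is completed fails the run):
1. the orange cup stands mouth down on the bench by itself, let go of and clear of the blue cup (angle between orange_cup's own z axis and vertical below 0.08 rad and height (world z) of orange_cup between 0.05 and 0.06 m and height (world z) of orange_foot above 0.1 m and contact force between orange_cup and the fingers below 0.3 N and contact force between orange_cup and blue_cup below 0.3 N), for 0.2 s.
2. the orange cup is over the blue cup, fully down, and pressed home with more than 4.5 N (z of orange_cup in the frame of blue_cup below 0.0385 m and horizontal distance between orange_cup and blue_cup below 0.008 m and contact force between orange_cup and blue_cup above 4.5 N), for 0.1 s.
At the end, for the whole second after the job is handed in: The orange cup is nested fully home over the blue cup: 36 mm higher than it (33 to 38.5), axes within 5 mm and 0.06 rad; the blue cup stands upright (within 0.05 rad) mouth down on the bench, within 40 mm of where it was; all at rest and let go (z of orange_cup in the frame of blue_cup between 0.033 and 0.0385 m and horizontal distance between orange_cup and blue_cup below 0.005 m and angle between the z axis of orange_cup and the z axis of blue_cup, either way round below 0.06 rad and angle between blue_cup's own z axis and vertical below 0.05 rad and height (world z) of blue_cup below 0.06 m and height (world z) of orange_foot above 0.14 m and distance of blue_cup from where it was at the start of the episode below 0.04 m and linear speed of orange_cup below 0.02 m/s and contact force between orange_cup and the fingers below 0.1 N); the robot touches nothing.
It fails at once if the cups are rammed together with more than 45 N (contact force between orange_cup and blue_cup above 45 N).
It fails at once if the blue cup is tipped by more than 0.35 rad (angle between blue_cup's own z axis and vertical above 0.35 rad).
It fails at once if a bystander is moved by more than 20 mm (distance of any of driver_red, driver_yellow, tape_black from where it was at the start of the episode above 0.02 m).
It also fails if it takes over 51 s, if anything falls off the work surface, if the arm or the gripper's body presses on something with over 40 N, if the wrist force passes 120 N, or if a joint passes its speed limit or range.

## Working session

There is one attempt and no reset: what is moved stays moved. The work goes in short steps, Python scripts to look and compute and a shell command to move; the robot and the scene stay as the last step left them, time stands still between calls to the robot, and variables do not carry over. Pictures are saved under pics/ and viewed, at most 13 in all, crops included, and the job is handed in when it is done.

```bash
mkdir -p pics; cat > h.py <<'E'
import numpy as np,cv2
from station import status,optics,order,arm
def grab(n):
    f=optics.grab_frame(n); return f['color'],np.array(f['mtx']),np.array(f['cam_to_world'])
def ray(K,T,uv,z):
    d=T[:3,:3]@np.linalg.solve(K,[uv[0],uv[1],1.]); o=T[:3,3]; return o+d*(z-o[2])/d[2]
def proj(K,T,p):
    c=np.linalg.inv(T)@np.append(p,1); q=K@c[:3]; return q[:2]/q[2]
def save(n,im): cv2.imwrite('pics/'+n+'.png',cv2.cvtColor(im,cv2.COLOR_RGB2BGR))
E
python3 - <<'E'
from h import *
for n in('side','top'):
    c,K,T=grab(n); save(n,c); np.savez('pics/'+n,c=c,K=K,T=T); print(n,K.round(1).tolist(),T.round(3).tolist())
s=status.get_state(); print(s); print(arm.tip_reach)
E
```

```text
side [[388.9, 0.0, 313.1], [0.0, 388.9, 195.2], [0.0, 0.0, 1.0]] [[0.989, -0.106, 0.106, 0.457], [-0.149, -0.615, 0.774, -1.002], [-0.017, -0.781, -0.624, 0.636], [0.0, 0.0, 0.0, 1.0]]
top [[502.2, 0.0, 317.3], [0.0, 502.2, 201.2], [0.0, 0.0, 1.0]] [[0.019, -0.998, 0.059, 0.478], [-1.0, -0.02, -0.007, -0.311], [0.009, -0.059, -0.998, 1.401], [0.0, 0.0, 0.0, 1.0]]
{'t': 0.1, 'q': array([-8.90898826e-01,  3.59297413e-01,  1.11492998e-02, -3.21741028e-04,
       -1.22412106e+00, -2.88093884e-01]), 'qd': array([-3.34964682e-04, -2.42215506e-03,  1.98917863e-03, -1.03267004e-03,
       -6.68684536e-04,  3.63144544e-05]), 'joint_efforts': array([-1.53244306e-03, -5.84162021e+01,  2.93754458e+01,  7.01560602e+00,
        1.02070600e-02, -4.16444470e-05]), 'eef_pos': array([ 0.25756284, -0.62346424,  0.23972502]), 'ee_rot': array([ 3.14009456e+00, -1.28504299e-04, -2.74989848e+00]), 'force': array([0.22682782, 0.09843995, 0.12494991]), 'moment': array([ 0.03236032,  0.02732802, -0.06457149]), 'gripper_force': 0.0, 'width': 0.08747201228235364}
0.014
```

View pics/top.png

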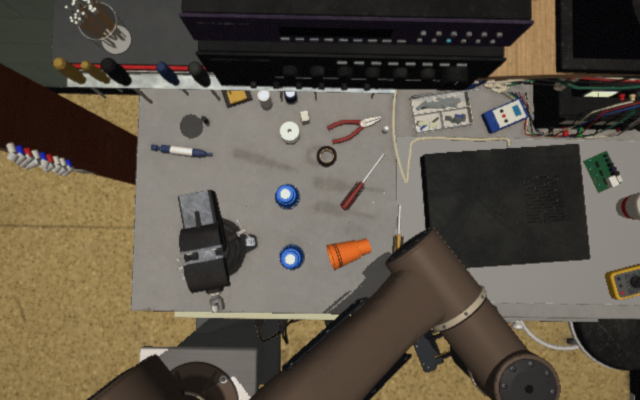

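View pics/side.png

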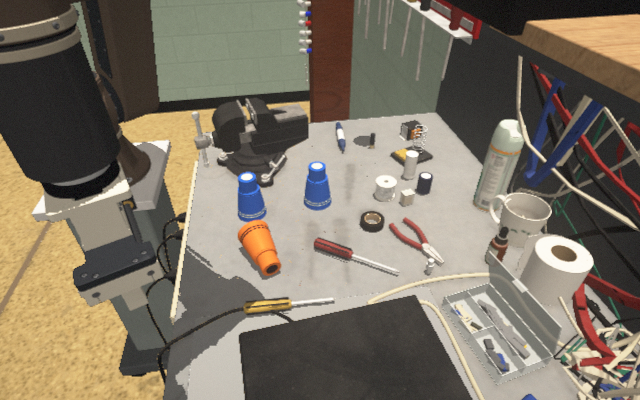

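The top view shows blue cups at (287,195) (the far one, so the target) and (291,257), with the orange cup lying at (348,253). In the side view the same things are at (317,185), (250,197) and (260,248). Next I'll zoom in to tell the mouth from the foot.

```bash
python3 - <<'E'
from h import *
a=np.load('pics/top.npz');b=np.load('pics/side.npz')
A=cv2.resize(a['c'][225:285,310:390],None,fx=5,fy=5,interpolation=2);B=cv2.resize(b['c'][215:280,225:305],None,fx=5,fy=5,interpolation=2)
B=B[:300];save('crop',np.hstack([A,B]))
for n,f in(('top',a),('side',b)):
    hsv=cv2.cvtColor(f['c'],cv2.COLOR_RGB2HSV)
    for nm,lo,hi in(('or',(4,150,80),(16,255,255)),('bl',(100,150,60),(120,255,255))):
        m=cv2.morphologyEx(cv2.inRange(hsv,lo,hi),cv2.MORPH_CLOSE,np.ones((5,5)))
        N,l,st,ce=cv2.connectedComponentsWithStats(m)
        for i in range(1,N):
            if st[i,4]>150:
                c=max(cv2.findContours((l==i).astype('uint8'),0,1)[0],key=len)
                print(n,nm,st[i],ce[i].round(1),cv2.minAreaRect(c),[ray(f['K'],f['T'],ce[i],z).round(3).tolist() for z in(.028,.1)])
E
```

```text
top or [327 239  44  30 817] [347.1 251.7] ((349.0999755859375, 250.80003356933594), (24.349536895751953, 42.058284759521484), 71.56504821777344) [[0.423, -0.405, 0.028], [0.426, -0.4, 0.1]]
top bl [484 111  15  21 171] [490.9 121.2] ((490.90008544921875, 121.30001068115234), (20.124608993530273, 8.497057914733887), 63.43495178222656) [[0.791, -0.798, 0.028], [0.774, -0.772, 0.1]]
top bl [276 185  22  23 279] [287.2 196.4] ((286.5000305175781, 195.50001525878906), (21.21320343017578, 21.21320343017578), 45.0) [[0.571, -0.238, 0.028], [0.566, -0.242, 0.1]]
top bl [280 246  23  23 294] [291.8 256.2] ((291.0, 257.0), (21.466251373291016, 22.360679626464844), 26.56505012512207) [[0.408, -0.254, 0.028], [0.411, -0.257, 0.1]]
side or [ 310    0   43  102 3241] [331.9  43.3] ((331.0, 50.5), (101.0, 42.0), 90.0) [[0.83, 0.917, 0.028], [0.786, 0.69, 0.1]]
side or [ 238  220   42   56 1340] [259.3 245. ] ((260.6000061035156, 247.70001220703125), (56.34891128540039, 30.857736587524414), 63.43495178222656) [[0.42, -0.398, 0.028], [0.424, -0.469, 0.1]]
side bl [307 163  21  39 546] [318.2 182.9] ((316.93853759765625, 181.82376098632812), (38.56822204589844, 19.28411102294922), 84.80557250976562) [[0.582, -0.198, 0.028], [0.567, -0.293, 0.1]]
side bl [238 172  25  49 792] [249.3 196.5] ((250.04696655273438, 195.89224243164062), (48.03877258300781, 23.441238403320312), 86.98721313476562) [[0.402, -0.224, 0.028], [0.409, -0.316, 0.1]]
```

View pics/crop.png

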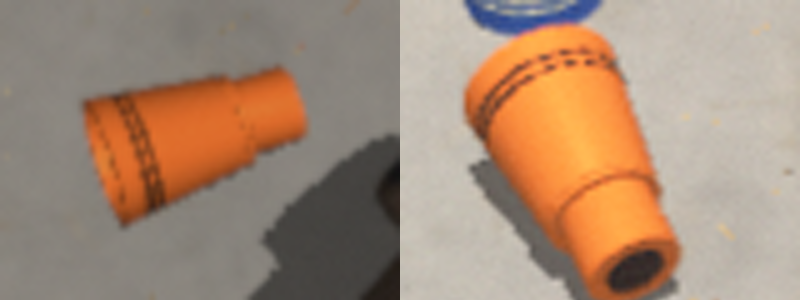

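The mouth end is at about (331,257) in the top view and the foot at (370,245), so the foot points away from the decoy. The plan:
1. Grip the foot across the axis with a light grip.
2. Lift so the cup swings mouth down.

```bash
cat > plan.py <<'E'
from h import *
def delta(p,yaw=None):
    s=status.get_state(); from scipy.spatial.transform import Rotation as R
    r=R.from_euler('xyz',s['ee_rot']); d=r.inv().apply(np.array(p)-s['eef_pos'])*1000
    out=[s['t'],s['eef_pos'].round(4),s['ee_rot'].round(4),'shift',d.round(1)]
    if yaw is not None: out+=['turn',[round(float((-(yaw+k*np.pi-s['ee_rot'][2])+np.pi)%(2*np.pi)-np.pi),3) for k in(0,1)]]
    print(*out)
E
python3 - <<'E'
from plan import *
a=np.load('pics/top.npz');b=np.load('pics/side.npz')
Fm=ray(a['K'],a['T'],(331,257.5),.0354);Ff=ray(a['K'],a['T'],(370,244.8),.0206)
print('top m,f',Fm,Ff,np.linalg.norm(Fm-Ff))
# side: foot face centre crop (636-400,268)
print('side f',ray(b['K'],b['T'],(225+236/5,215+268/5),.0206))
u=Ff-Fm;u[2]=0;u/=np.linalg.norm(u);print('axis',u,np.arctan2(u[1],u[0]))
c=(Fm+Ff)/2;g=c+u*.0436;g[2]=.022;print('grip',g)
# tool y horizontal = perpendicular to u ; tool down: yaw s.t. tool x along +-u
delta([g[0],g[1],.12],np.arctan2(u[1],u[0]))
for f,uv in((a,(287,194.5)),(b,(317.5,166))): print('blue',ray(f['K'],f['T'],uv,.11))
E
```

```text
top m,f [ 0.40673451 -0.36076435  0.0354    ] [ 0.44262521 -0.4676587   0.0206    ] 0.11372592364840332
side f [ 0.442811   -0.46249053  0.0206    ]
axis [ 0.31829621 -0.94799131  0.        ] -1.2468646465689064
grip [ 0.43855758 -0.45554395  0.022     ]
0.1 [ 0.2576 -0.6235  0.2397] [ 3.1401e+00 -1.0000e-04 -2.7499e+00] shift [-231.4   85.9  119.8] turn [-1.503, 1.639]
blue [ 0.56999323 -0.24181213  0.11      ]
blue [ 0.57386484 -0.23934983  0.11      ]
```

```bash
R='' ; python3 -m jog '[[1,[-58,21,10],-0.187],[1,[-116,43,30],-0.374],[1,[-174,64,60],-0.56],[1,[-231,86,90],-0.75],[1,[-231,86,110],-0.94],[1,[-231,86,120],-1.12],[1,[-231,86,120],-1.31],[1,[-231,86,120],-1.503],[1,[-231,86,120],-1.503],[1,[-231,86,120],-1.503]]' 8
python3 - <<'E'
from plan import *
c,K,T=grab('wrist'); save('w1',c); np.savez('pics/w1',c=c,K=K,T=T)
delta([.439,-.4548,.022],-1.247)
for p in([.4427,-.465,.0206],[.407,-.361,.0354],[.439,-.4548,.022]): print(proj(K,T,p).round(0))
E
```

```text
t: 1.35
eef_pos: [0.4383, -0.4561, 0.1204]
ee_rot: [3.141, 0.0, -1.251]
force: [-0.5, 0.0, -0.5]
width: 0.0876
gripper_force: 0.0
1.4 [ 0.4383 -0.4561  0.1204] [ 3.1414e+00  2.0000e-04 -1.2503e+00] shift [-1.  -1.1 98.4] turn [-0.003, 3.138]
[318. 194.]
[319. 331.]
[318. 209.]
```

View pics/w1.png

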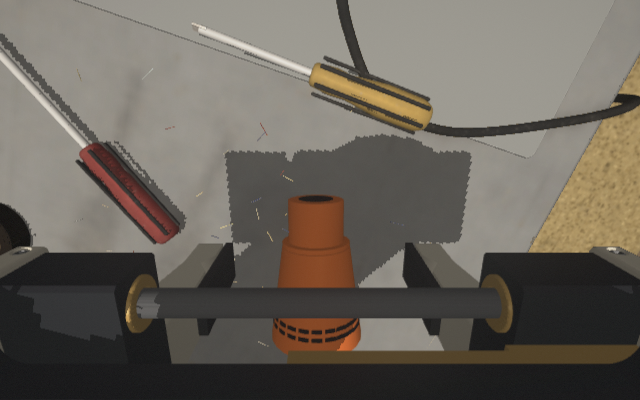

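The wrist view shows the foot face at (316,199), about 4 mm nearer the mouth than I estimated, and centred between the jaws. I'll shift by 4 mm, go down and close.

```bash
python3 -m jog '[[1,[-4,-1,35],0],[1,[-4,-1,70],0],[1,[-4,-1,98],0],[1,[-4,-1,98],0],[-1,[-4,-1,98],0],[-1,[-4,-1,98],0],[-1,[-4,-1,98],0],[-1,[-4,-1,98],0],[-1,[-4,-1,98],0],[-1,[-4,-1,98],0]]' 8
```

```text
t: 2.65
eef_pos: [0.4382, -0.4521, 0.0227]
ee_rot: [-3.141, -0.0, -1.247]
force: [-0.1, 0.4, 1.0]
width: 0.0417
gripper_force: 8.0
```

```bash
python3 -m jog '[[-1,[0,0,-15],0],[-1,[0,0,-30],0],[-1,[0,0,-45],0],[-1,[0,0,-60],0],[-1,[0,0,-75],0],[-1,[0,0,-90],0],[-1,[0,0,-105],0],[-1,[0,0,-120],0],[-1,[0,0,-120],0],[-1,[0,0,-120],0]]' 8
python3 - <<'E'
from plan import *
c,K,T=grab('side'); save('s2',cv2.resize(c[120:300,180:340],None,fx=3,fy=3))
s=status.get_state();print(s['eef_pos'],proj(K,T,s['eef_pos']))
E
```

```text
t: 3.9
eef_pos: [0.4378, -0.4518, 0.1421]
ee_rot: [3.141, 0.001, -1.247]
force: [-0.6, 1.0, -2.2]
width: 0.0414
gripper_force: 8.0
[ 0.43764889 -0.45174693  0.14182316] [263.7512823  221.89369016]
```

View pics/s2.png

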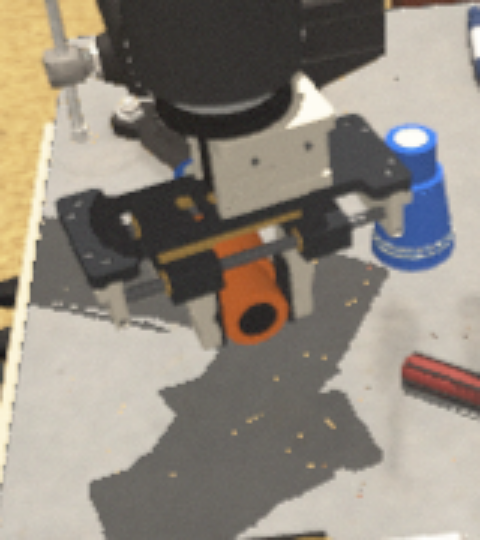

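The side view shows the cup held rigidly, nearly level, with its foot face at about (267,227). The grip is too tight for it to swing, so I'll lower to just above standing height and ease the grip.

```bash
python3 -m jog '[[-1,[0,0,15],0],[-1,[0,0,30],0],[-1,[0,0,34],0],[-1,[0,0,34],0]]' 5
cat > ang.py <<'E'
from plan import *
import sys
c,K,T=grab('side'); hsv=cv2.cvtColor(c,cv2.COLOR_RGB2HSV); m=cv2.inRange(hsv,(4,150,60),(16,255,255)); m[:150]=0
n,l,st,ce=cv2.connectedComponentsWithStats(m); print([(st[i].tolist(),ce[i].round().tolist()) for i in range(1,n) if st[i,4]>60])
if len(sys.argv)>1: save(sys.argv[1],cv2.resize(c[120:300,180:340],None,fx=3,fy=3))
E
python3 ang.py; python3 -m jog '[[-1,[0,0,0],0],[-1,[0,0,0],0],[-1,[0,0,0],0]]' 3; python3 ang.py s3
```

```text
t: 4.45
eef_pos: [0.4378, -0.452, 0.1078]
ee_rot: [3.141, 0.001, -1.247]
force: [0.0, -0.2, -1.6]
width: 0.0418
gripper_force: 5.0
[([246, 225, 32, 45, 909], [263.0, 250.0])]
t: 4.88
eef_pos: [0.4382, -0.4521, 0.1088]
ee_rot: [-3.141, -0.0, -1.247]
force: [-0.7, 0.2, -1.5]
width: 0.0418
gripper_force: 3.0
[([246, 224, 32, 46, 906], [264.0, 250.0])]
```

View pics/s3.png

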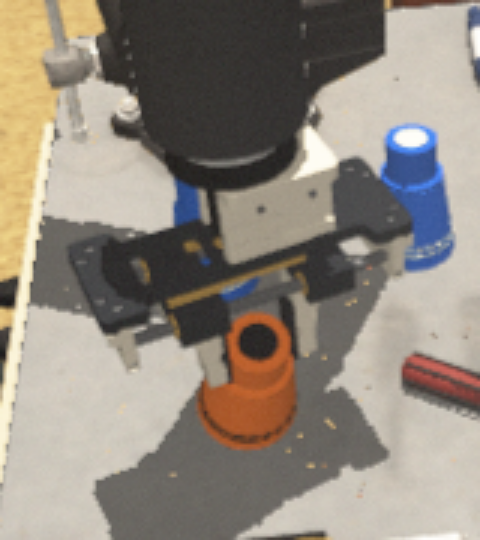

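The 5 N grip let the cup swing: the side view shows it hanging mouth down, with its foot at crop (260,340) and mouth at about (248,412). I'll check the tilt against an upright projection.

```bash
python3 - <<'E'
from plan import *
c,K,T=grab('side'); p=status.get_state()['eef_pos'].copy()
u=np.array([.318,-.948,0])
for t in(-.4,-.2,0,.2,.4):
    ax=np.cos(t)*np.array([0,0,1])+np.sin(t)*u
    n=u*np.cos(t)-np.array([0,0,1])*np.sin(t); v=np.array([.948,.318,0])
    mouth=p-ax*.099; face=p+ax*.011
    cir=np.array([proj(K,T,mouth+.036*(n*np.cos(k)+v*np.sin(k))) for k in np.linspace(0,6.28,40)])
    print(t,'face',((proj(K,T,face)-[180,120])*3).round(),'mouth bbox',((cir.min(0)-[180,120])*3).round(),((cir.max(0)-[180,120])*3).round())
E
```

```text
-0.4 face [253. 328.] mouth bbox [238. 449.] [343. 507.]
-0.2 face [254. 330.] mouth bbox [229. 430.] [333. 499.]
0 face [255. 331.] mouth bbox [218. 407.] [322. 487.]
0.2 face [257. 334.] mouth bbox [208. 382.] [310. 470.]
0.4 face [258. 337.] mouth bbox [198. 356.] [299. 450.]
```

The cup leans about 23° with its foot to the −y side. I'll set the low rim edge on the bench and arc towards the mouth side to upright it.

```bash
python3 -m jog '[[-1,[0,0,4.5],0],[-1,[-5,0,5],0],[-1,[-10,0,5.5],0],[-1,[-15,0,6],0],[-1,[-20,0,6.5],0],[-1,[-25,0,7],0],[-1,[-30,0,8],0],[-1,[-35,0,9],0],[-1,[-40,0,10],0],[-1,[-40,0,10],0],[-1,[-40,0,10],0]]' 3
python3 ang.py s4; python3 - <<'E'
from plan import *
c,K,T=grab('side'); p=status.get_state()['eef_pos'].copy(); print(p)
for z in (0,):
    cir=np.array([proj(K,T,[p[0]+.036*np.cos(k),p[1]+.036*np.sin(k),z]) for k in np.linspace(0,6.28,40)]); print(((cir.min(0)-[180,120])*3).round(),((cir.max(0)-[180,120])*3).round(), (proj(K,T,[p[0],p[1],.11])-[180,120])*3)
E
```

```text
t: 6.35
eef_pos: [0.4253, -0.4141, 0.0984]
ee_rot: [3.141, 0.0, -1.247]
force: [1.0, 0.2, -2.0]
width: 0.0419
gripper_force: 3.0
[([246, 215, 32, 56, 1216], [261.0, 246.0])]
[ 0.42530653 -0.41420628  0.09848962]
[201. 381.] [300. 456.] [234.47005302 305.42915145]
```

View pics/s4.png

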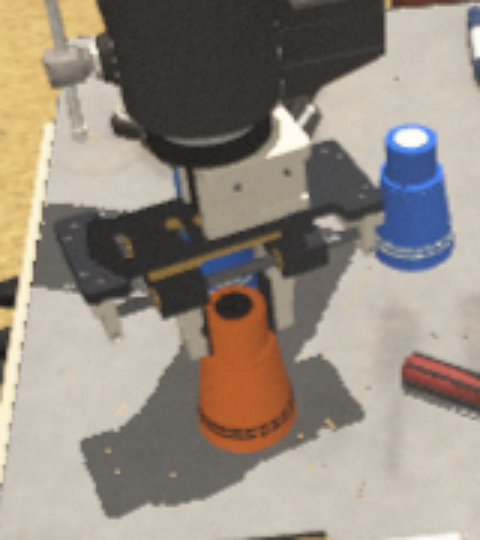

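The side view shows the cup upright on the bench: rim from 198 to 297 with its bottom at 452, and foot at (236,304), as predicted. I'll open now.

```bash
python3 -m jog '[[-0.5,[0,0,0],0],[0.2,[0,0,0],0],[1,[0,0,0],0],[1,[0,0,0],0],[1,[0,0,0],0],[1,[0,0,0],0],[1,[0,0,-5],0],[1,[0,0,-25],0],[1,[0,0,-50],0],[1,[0,0,-70],0],[1,[0,0,-70],0],[1,[0,0,-70],0]]' 3
python3 - <<'E'
from plan import *
c,K,T=grab('wrist'); save('w5',c); p=status.get_state()['eef_pos']; print(p,proj(K,T,[p[0],p[1],.11]))
hsv=cv2.cvtColor(c,cv2.COLOR_RGB2HSV); m=cv2.inRange(hsv,(3,150,40),(16,255,255))
n,l,st,ce=cv2.connectedComponentsWithStats(m); print([(st[i].tolist(),ce[i].round().tolist()) for i in range(1,n) if st[i,4]>60])
c,K,T=grab('side'); save('s5',c);hsv=cv2.cvtColor(c,cv2.COLOR_RGB2HSV); m=cv2.inRange(hsv,(4,150,60),(16,255,255)); m[:150]=0
n,l,st,ce=cv2.connectedComponentsWithStats(m); print([(st[i].tolist(),ce[i].round().tolist()) for i in range(1,n) if st[i,4]>60])
E
```

```text
t: 7.95
eef_pos: [0.425, -0.4138, 0.1682]
ee_rot: [3.142, 0.001, -1.247]
force: [0.3, -0.5, -0.7]
width: 0.0877
gripper_force: 0.0
[ 0.42489455 -0.41382947  0.1678587 ] [319.9464642  227.60994269]
[([283, 153, 73, 110, 5170], [318.0, 202.0])]
[([246, 215, 32, 56, 1271], [260.0, 245.0])]
```

View pics/w5.png

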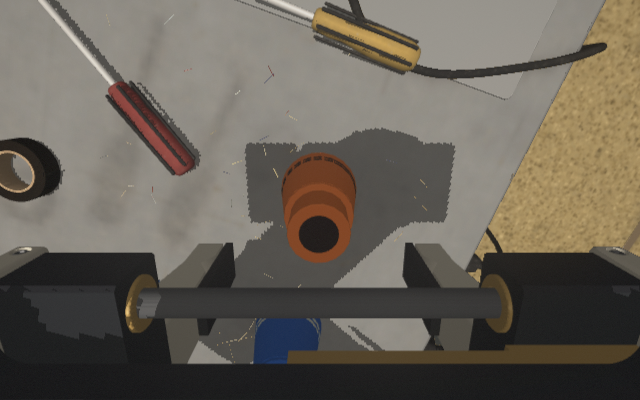

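The wrist view shows the standing cup's foot face centred at about (318.5,233). The TCP projection falls at (320,227.6), so the cup is about 3 mm off in −x of the tool. Before regrasping, I'll look at the blue foot from the same height so the comparison is relative.

```bash
python3 -m jog '[[1,[-23,-38,0],0.08],[1,[-47,-77,0],0.16],[1,[-70,-116,0],0.24],[1,[-94,-155,0],0.323],[1,[-118,-193,0],0.323],[1,[-118,-193,0],0.323],[1,[-118,-193,0],0.323],[1,[-118,-193,0],0.323]]' 3
python3 - <<'E'
from plan import *
c,K,T=grab('wrist'); s=status.get_state();p=s['eef_pos']; print(p,s['ee_rot'],proj(K,T,[p[0],p[1],.11]))
save('w6',c);np.savez('pics/w6',c=c,K=K,T=T)
hsv=cv2.cvtColor(c,cv2.COLOR_RGB2HSV)
for lo,hi in (((98,120,30),(125,255,255)),):
    m=cv2.inRange(hsv,lo,hi);n,l,st,ce=cv2.connectedComponentsWithStats(m); print([(st[i].tolist(),ce[i].round().tolist()) for i in range(1,n) if st[i,4]>60])
E
```

```text
t: 9.05
eef_pos: [0.5699, -0.2415, 0.1682]
ee_rot: [3.141, 0.0, -1.571]
force: [-0.1, 0.6, 0.0]
width: 0.0877
gripper_force: 0.0
[ 0.57000777 -0.24157926  0.16839493] [ 3.14110858e+00  4.23776108e-05 -1.57094091e+00] [319.40427516 227.07885291]
[([456, 137, 155, 105, 8355], [527.0, 188.0]), ([279, 154, 73, 110, 4958], [315.0, 203.0])]
```

View pics/w6.png

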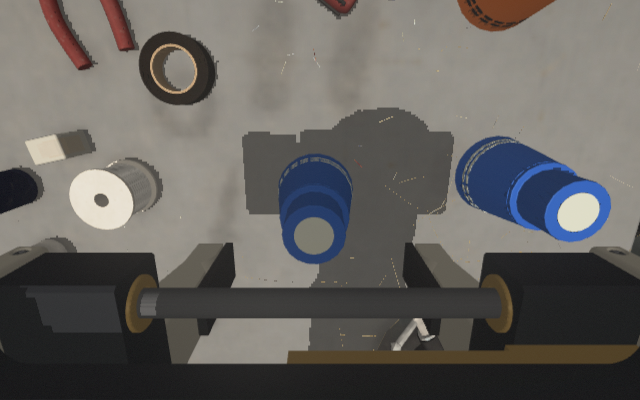

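Seen from the same tool pose, the blue cup's bounding box (279–352, 154–264) almost matches the orange one's (283–356, 153–263). That puts blue at about (0.5733, −0.2374) and orange at (0.4245, −0.4103). I'll go back and regrasp with a firm grip.

```bash
python3 -m jog '[[1,[34,29,0],0],[1,[68,58,0],0],[1,[102,87,0],0],[1,[136,116,0],0],[1,[169,145.5,0],0],[1,[169,145.5,0],0],[1,[169,145.5,25],0],[1,[169,145.5,50],0],[1,[169,145.5,70],0],[1,[169,145.5,70],0],[-1,[169,145.5,70],0],[-1,[169,145.5,70],0],[-1,[169,145.5,70],0],[-1,[169,145.5,70],0],[-1,[169,145.5,70],0],[-1,[169,145.5,70],0]]' 25
python3 - <<'E'
from plan import *
delta([.5733,-.2374,.0985+.08])
E
```

```text
t: 11.1
eef_pos: [0.4253, -0.41, 0.0986]
ee_rot: [3.141, -0.0, -1.57]
force: [-0.4, 0.3, 1.9]
width: 0.0417
gripper_force: 25.0
11.1 [ 0.4253 -0.41    0.0986] [ 3.1414 -0.     -1.5698] shift [-172.4 -148.2  -79.9]
```

```bash
python3 -m jog '[[-1,[0,0,-20],0],[-1,[0,0,-45],0],[-1,[0,0,-75],0],[-1,[0,0,-105],0],[-1,[0,0,-126],0],[-1,[-35,-30,-126],0],[-1,[-70,-60,-126],0],[-1,[-105,-90,-126],0],[-1,[-140,-120,-126],0],[-1,[-160,-138,-126],0],[-1,[-173,-149,-126],0],[-1,[-173,-149,-126],0],[-1,[-173,-149,-126],0],[-1,[-173,-149,-126],0]]' 25
python3 - <<'E'
from plan import *
s=status.get_state();print(s['force'],s['moment'])
delta([.5733,-.2374,.1345])
c,K,T=grab('side');save('s7',cv2.resize(c[80:260,240:400],None,fx=3,fy=3))
p=s['eef_pos']
for n,q in(('mouth',[p[0],p[1],p[2]-.0985]),('bluefoot',[.5733,-.2374,.11])):
    r=.036 if n=='mouth' else .021
    cir=np.array([proj(K,T,[q[0]+r*np.cos(k),q[1]+r*np.sin(k),q[2]]) for k in np.linspace(0,6.28,60)]); print(n,((cir.min(0)-[240,80])*3).round(),((cir.max(0)-[240,80])*3).round())
E
```

```text
t: 12.85
eef_pos: [0.5736, -0.2375, 0.2246]
ee_rot: [3.141, 0.0, -1.571]
force: [0.4, -0.2, -2.0]
width: 0.0414
gripper_force: 25.0
[ 0.38667593 -0.23760347 -1.98914289] [-0.00792651  0.09510685  0.04308429]
12.85 [ 0.5736 -0.2375  0.2246] [ 3.1415  0.     -1.5708] shift [-0.1  0.3 90.1]
mouth [186. 215.] [277. 266.]
bluefoot [205. 242.] [258. 272.]
```

View pics/s7.png

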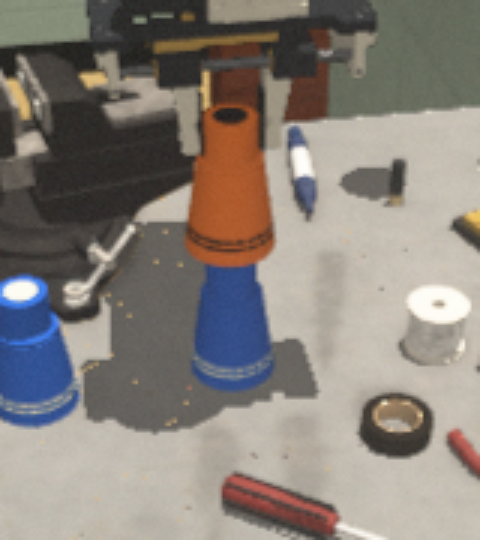

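The side view shows the orange rim (186–275, bottom at 267) upright and centred over the blue foot (205–258). I'll descend in stages, watching the force.

```bash
python3 -m jog '[[-1,[0,0,8],0],[-1,[0,0,16],0],[-1,[0,0,24],0],[-1,[0,0,32],0],[-1,[0,0,40],0],[-1,[0,0,40],0]]' 25; python3 -m jog '[[-1,[0,0,5],0],[-1,[0,0,10],0],[-1,[0,0,15],0],[-1,[0,0,20],0],[-1,[0,0,25],0],[-1,[0,0,30],0],[-1,[0,0,30],0]]' 25
```

```text
t: 13.65
eef_pos: [0.5738, -0.2367, 0.1836]
ee_rot: [3.14, 0.0, -1.57]
force: [0.9, 0.7, -1.2]
width: 0.0411
gripper_force: 25.0
t: 14.52
eef_pos: [0.5739, -0.2368, 0.154]
ee_rot: [3.141, 0.0, -1.57]
force: [-0.7, -0.6, -2.5]
width: 0.0416
gripper_force: 25.0
```

```bash
python3 -m jog '[[-1,[0,0,3],0],[-1,[0,0,6],0],[-1,[0,0,9],0],[-1,[0,0,11],0],[-1,[0,0,13],0],[-1,[0,0,15],0],[-1,[0,0,15],0],[-1,[0,0,15],0]]' 25; python3 -m jog '[[-1,[0,0,0.7],0],[-1,[0,0,1.4],0],[-1,[0,0,2.1],0],[-1,[0,0,2.8],0],[-1,[0,0,2.8],0]]' 25
```

```text
t: 15.52
eef_pos: [0.5743, -0.2368, 0.1396]
ee_rot: [-3.141, -0.0, -1.57]
force: [0.3, -0.2, -1.3]
width: 0.0416
gripper_force: 25.0
t: 16.15
eef_pos: [0.5742, -0.2368, 0.1367]
ee_rot: [3.141, 0.0, -1.57]
force: [0.2, 0.1, -1.0]
width: 0.0419
gripper_force: 25.0
```

```bash
python3 -m jog '[[-1,[0,0,0.5],0],[-1,[0,0,1],0],[-1,[0,0,1.5],0],[-1,[0,0,1.5],0]]' 25; python3 -m jog '[[-1,[0,0,0.4],0],[-1,[0,0,0.8],0],[-1,[0,0,0.8],0]]' 25
```

```text
t: 16.65
eef_pos: [0.5742, -0.2368, 0.1352]
ee_rot: [3.142, 0.0, -1.57]
force: [0.7, 0.8, -2.3]
width: 0.0417
gripper_force: 25.0
t: 17.02
eef_pos: [0.5742, -0.2368, 0.1345]
ee_rot: [-3.142, -0.0, -1.57]
force: [-0.0, -0.6, -2.1]
width: 0.0416
gripper_force: 25.0
```

```bash
for i in 1 2 3; do python3 -m jog '[[-1,[0,0,0.3],0],[-1,[0,0,0.6],0],[-1,[0,0,0.6],0]]' 25 | grep -E 'eef_pos|^force'; done
```

```text
eef_pos: [0.5744, -0.2369, 0.1344]
force: [-0.4, 1.1, 3.2]
eef_pos: [0.5748, -0.237, 0.1343]
force: [-2.3, 0.7, 7.3]
eef_pos: [0.575, -0.2371, 0.1344]
force: [-2.5, 0.2, 10.5]
```

The contact force is about 12 N, at the expected home height (0.1344). I'll hold, unload, open and rise.

```bash
python3 -m jog '[[-1,[0,0,0],0],[-1,[0,0,0],0],[-1,[0,0,0],0],[-1,[0,0,-0.8],0],[-1,[0,0,-1.5],0],[-0.3,[0,0,-1.5],0],[0.3,[0,0,-1.5],0],[1,[0,0,-1.5],0],[1,[0,0,-1.5],0],[1,[0,0,-1.5],0],[1,[0,0,-1.5],0],[1,[0,0,-10],0],[1,[0,0,-30],0],[1,[0,0,-60],0],[1,[0,0,-90],0],[1,[0,0,-90],0],[1,[0,0,-90],0]]' 10
python3 - <<'E'
from plan import *
c,K,T=grab('side');save('s8',cv2.resize(c[80:260,240:400],None,fx=3,fy=3))
for z in(.146,.11): print(((proj(K,T,[.574,-.237,z])-[240,80])*3).round())
E
```

```text
t: 20.27
eef_pos: [0.574, -0.2367, 0.2227]
ee_rot: [-3.141, 0.0, -1.57]
force: [-0.1, -0.2, -1.0]
width: 0.0877
gripper_force: 0.0
[232. 218.]
[232. 256.]
```

View pics/s8.png

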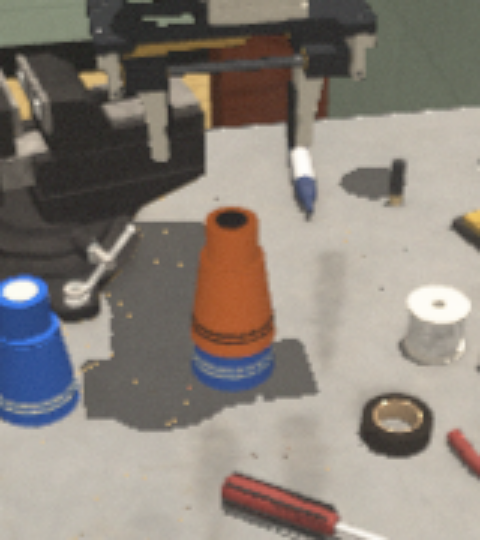

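The side view shows the orange cup nested upright on the blue one, with its foot at (232,218) as predicted for 146 mm. The blue cup has not moved and the hand is clear.

```bash
python3 -c "
from station import order
print(order.job_done())"
```

```text
the job is handed in; nothing more can be done
None
```

The orange cup was stood mouth down and let go, then nested over the far blue cup and pressed home with about 12 N; both stood upright where the blue cup was, and I handed the job in at about 20 s (no verdict was returned).

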